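# Re-pin the bracket stand and put the spare pins away by length

### The job

Re-pin the bracket stand with the two long pins: pull out any medium pin still sitting in it, and thread each long pin from the yellow ear through both aligned holes of a pair of its own, until its head is fully home against the yellow ear. Put the medium pins and the short pins on the bench away in the gauge tray, lying flat in the pockets cut to their length: short pins in the short white pockets, medium pins in the longer black ones. Leave the oil bottle, bush and spanner where they are.

Things in the scene. Friction and masses are not known exactly. Their poses are not given: they have to be found in the camera images.
- stand: Fixed bracket stand: dark base plate 180 x 120 x 12 mm with two upright ears, 150 mm wide (x), 14 mm thick, tops 90 mm above the bench. Yellow ear: outer face at y = +44 mm; grey ear: outer face at y = -44 mm; 60 mm clear between. Two pairs of aligned round 24 mm holes run along y through both ears at x = -40 and +40 mm, 62 mm above the bench. Origin: centre of the underside.
- stand_hole0 (a point): Centre of the hole at x = -40 mm, on the yellow ear's outer face; axes as the stand's. A pin goes in towards -y; home, its shoulder is on this face and its tip 32 mm beyond the grey ear.
- stand_hole1 (a point): The same for the hole at x = +40 mm.
- tray: Fixed blue gauge tray, 251 (x) by 195 mm (y), floor 4 mm thick, walls and dividers 5 mm thick with tops 18 mm above the bench. Two short white-floored pockets (96 by 90 mm) side by side in the row at -x; two longer black-floored pockets (140 by 90 mm) in the row at +x; pocket centres at y = -47.5 and +47.5 mm. Origin: centre of the underside. One pin lies in a pocket along x, either way round.
- tray_short (a point): Middle of the row of short (white) pockets, on the divider between them, at floor height (4 mm above the bench); axes as the tray's.
- tray_medium (a point): Middle of the row of longer (black) pockets, on the divider between them, at floor height (4 mm above the bench); axes as the tray's.
- long_a: Long pin, 148 mm overall: bright round shank, 20 mm diameter, 120 mm long (last 12 mm taper to 12 mm), dark flat head 28 mm long, 36 wide (y), 20 thick (z). Origin on the axis at mid length; +x to the tip (x = +74 mm); shoulder at x = -46, head centre at x = -60 mm. Starts lying flat on the bench, axis 10 mm above it. About 0.24 kg.
- long_b: Long pin, 148 mm overall: bright round shank, 20 mm diameter, 120 mm long (last 12 mm taper to 12 mm), dark flat head 28 mm long, 36 wide (y), 20 thick (z). Origin on the axis at mid length; +x to the tip (x = +74 mm); shoulder at x = -46, head centre at x = -60 mm. Starts lying flat on the bench, axis 10 mm above it. About 0.24 kg.
- medium_a: Medium pin, 120 mm overall: bright round shank, 20 mm diameter, 92 mm long (last 12 mm taper to 12 mm), dark flat head 28 mm long, 36 wide (y), 20 thick (z). Origin on the axis at mid length; +x to the tip (x = +60 mm); shoulder at x = -32, head centre at x = -46 mm. Starts in the stand, head at the yellow ear, its axis 60 mm above the bench, or absent. About 0.19 kg.
- medium_b: Medium pin, 120 mm overall: bright round shank, 20 mm diameter, 92 mm long (last 12 mm taper to 12 mm), dark flat head 28 mm long, 36 wide (y), 20 thick (z). Origin on the axis at mid length; +x to the tip (x = +60 mm); shoulder at x = -32, head centre at x = -46 mm. Starts in the stand, head at the yellow ear, its axis 60 mm above the bench, or absent. About 0.19 kg.
- short_a: Short pin, 78 mm overall: bright round shank, 20 mm diameter, 50 mm long (last 12 mm taper to 12 mm), dark flat head 28 mm long, 36 wide (y), 20 thick (z). Origin on the axis at mid length; +x to the tip (x = +39 mm); shoulder at x = -11, head centre at x = -25 mm. Starts lying flat on the bench, axis 10 mm above it, or absent. About 0.13 kg.
- short_b: Short pin, 78 mm overall: bright round shank, 20 mm diameter, 50 mm long (last 12 mm taper to 12 mm), dark flat head 28 mm long, 36 wide (y), 20 thick (z). Origin on the axis at mid length; +x to the tip (x = +39 mm); shoulder at x = -11, head centre at x = -25 mm. Starts lying flat on the bench, axis 10 mm above it, or absent. About 0.13 kg.
- long_a_head (a point): Centre of the head of long_a, on the axis.
- long_a_tip (a point): Tip end of long_a, on the axis.
- long_b_head (a point): Centre of the head of long_b, on the axis.
- long_b_tip (a point): Tip end of long_b, on the axis.
- oil_can: Bystander: green oil bottle, 60 mm in diameter, 150 mm tall, standing on the bench. Origin: centre of its underside.
- bush: Bystander: brass bush, 72 mm outside, 40 mm bore, 40 mm high, standing on its end. Origin: centre of its underside.
- spanner: Bystander: 200 mm steel spanner lying on the bench. Origin: middle of its underside.
There are look-alikes about, which are no part of the job. What is shaped like the short_b but brown, green or turquoise is not meant.

How it is judged:
By the outcome, as a careful person would: the job done as asked, in the order asked, and still so for the second after the job is handed in, with the robot touching nothing.
Of medium_a, medium_b, short_a, short_b only 3 to 4 are there at a start; the rules pass over those that are not, and their reading is None.
At some moment in a run one of long_a, long_b, short_a, short_b may be knocked a few centimetres aside while the robot is not near it.
Once in a run the grip may slacken for a moment while it holds something.
It also fails if it takes over 192 s, if anything falls off the work surface, if the arm or the gripper's body presses on something with over 40 N, if the wrist force passes 120 N, or if a joint passes its speed limit or range.

### The arm

A 6-joint arm with a two-finger parallel gripper is mounted at the origin on the work surface. World frame = base frame: x ahead of the robot, y to its left, z up, the work surface at z = 0. Lengths are in m, angles in degrees, forces in N, time in s.
With the tool pointing down it reaches from about 0.25 to 0.725 m from the base axis. Payload 4 kg.
Tool frame: the origin (TCP) lies at the very end of the fingers, on their centre line; the grasp point (between the pads) lies 19 mm behind it; z points along the fingers, y is the line along which they close (so a half turn about z gives the same grasp; the last joint's range is limited). The gripper opens to 85 mm and grips with 20 to 120 N. Pads are 22 mm wide; open, the fingers measure 114 mm over their backs; the gripper's body (76 mm by 85 mm) begins 54 mm behind the grasp point. The pads swing forward as they close: fully open they stand 13 mm farther back than shut.
Start: joints at [-68.526, 13.785, 0.286, 76.501, 0, 90], TCP at [0.183, -0.465, 0.231] pointing down, gripper open.
Joint ranges: [-155.79, 155.79], [-60.16, 107.12], [-62.33, 73.08], [-114, 123.19], [-81.49, 82.49], [-180, 180]. Speed limits (degrees/s): [159.86, 159.86, 180, 180, 180, 180].

### API

Orientations are given as a 3x3 rotation matrix whose columns are the frame's x, y, z axes.
In Python, from cell import env gives the robot as it stands.
- The arm moves only by the tool jog_arm, never from a script. Its argument "steps" is text: rows parted by semicolons, each of 7 numbers parted by spaces: the opening in per cent of the stroke, from 0 (shut) to 100 (fully open), then the shift along the tool's x, y, z in cm, then the turn, a rotation vector about the tool's x, y, z in rad. A call has 1 to 20 rows; each row is the pose to reach, as a shift and turn from the pose commanded when the call began, along the tool's axes at that moment; what a row does not reach only later rows make up. A row lasts 1/8 s, in which the tool goes at most 62.5 mm and 10.7 degrees, less where a joint would pass 70% of its speed; a pose out of reach is approached as far as the arm can. A call with a gripper value outside its range is refused whole. The fingers move at their own pace and stop on an object; "grip_force" is the grip in N (left out, the last holds). Time passes only in rows, so rows that repeat a pose let the fingers close. It gives the time, the measured TCP pose, the force, the opening and the grip force at its end, in the units of the state.
- env.get_obs(): the state, without advancing time (a new reading comes with each control period).
- env.get_image(name): name is "scene" or "side" or "wrist"; returns a dict with "color" (400x640x3 uint8, red, green, blue), "z_map" (400x640 float32, m along the optical axis (not along the pixel's ray), 0 where there is no reading), "fx", "fy", "cx", "cy" (pixels), "k1" (the pictures are not rectified: a ray, as slopes to the right and down, at radius r is drawn at 1 + k1 r^2 times it, then the intrinsics apply), "xyz" and "orientation" of the camera in the world. Camera axes: x right, y down, z forward; pixel columns grow to the right and rows downward; lengths in m; the calibration is good to about 2 mm. A picture is of the moment at which its call begins.
- env.close_job(): hands the job in; it is judged then, once.
The state is a dict: "time": time; "joint_positions": joint angles; "qvel": joint speeds; "effort": joint torques, N m; "position": TCP position; "eef_rot": TCP orientation; "wrist_force": force on the tool from outside, world axes, zero at the start; "wrist_torque": the same for the moment, N m; "grip_width": finger opening in m; "grip_force": force on a finger pad.
Only numpy, scipy, OpenCV 4.12 (cv2) and the standard library are available. Lean on these libraries where they do the work, as an engineer would, in place of code of your own. Each camera call takes 0.05 s, during which the arm holds its last target. There are 200 camera calls.

## Working session

There is one attempt and no reset: what is moved stays moved. The work goes in short steps, Python scripts to look and compute and a tool call to move; the robot and the scene stay as the last step left them, time stands still between calls to the robot, and variables do not carry over. Pictures are saved under pics/ and viewed, at most 14 in all, crops included, and the job is handed in when it is done.

Besides the shell and the picture viewer there is one more tool, called after "Request:" by a JSON object that holds its "op" and its "data". jog_arm: Moves the arm, as the interface text tells. Its arguments: {"type":"object","properties":{"steps":{"type":"string"},"grip_force":{"type":"number"}},"required":["steps"]}

```bash
ls; mkdir -p pics; python3 - <<'E'
from cell import env
import cv2
o=env.get_obs(); print({k:o[k] for k in('time','position','eef_rot','grip_width','wrist_force')})
for n in('scene','side'):
    im=env.get_image(n); cv2.imwrite(f'pics/{n}0.png',im['color'][:,:,::-1]); print(n,im['fx'],im['cx'],im['cy'],im['k1'],im['xyz'],im['orientation'])
E
```

```text
pics
{'time': 0.0, 'position': array([ 0.18279998, -0.46470559,  0.23040062]), 'eef_rot': array([[ 9.30605850e-01,  3.66022094e-01, -7.60589334e-04],
       [ 3.66022884e-01, -9.30603760e-01,  1.97252123e-03],
       [ 1.41790570e-05, -2.11403290e-03, -9.99997765e-01]]), 'grip_width': 0.08524332401964564, 'wrist_force': array([-0.87591112,  0.14505415, -0.41885076])}
scene 519.8179606409726 319.2648097851815 195.15453548445458 0.015933013132927065 [1.14605214 0.26881848 1.20857839] [[-0.44422863  0.7607117  -0.4732638 ]
 [ 0.89590653  0.37926423 -0.23132257]
 [ 0.00352224 -0.52676024 -0.85000661]]
side 504.5089323095831 317.6011352922906 205.480102453894 -0.04312231581597338 [-0.06332804  0.89501356  0.65992947] [[-0.8444984  -0.26141476  0.46742355]
 [-0.53549981  0.39929481 -0.74417982]
 [ 0.00789979 -0.87876389 -0.47719138]]
```

View pics/scene0.png

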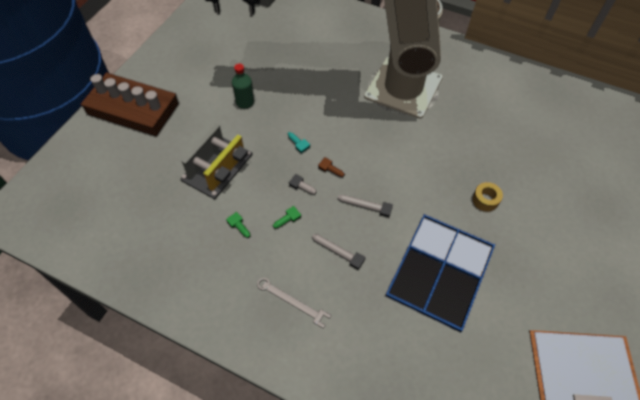

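View pics/side0.png

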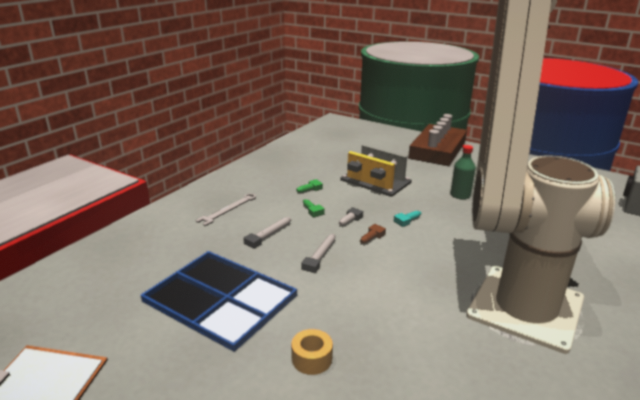

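The scene shows the stand at (217,165) with two medium pins in it, and long pins at (365,206) and (338,250). There is one white short pin at (303,185) and the tray at (440,272); the brown, green and turquoise ones are decoys.

```bash
cat > h.py <<'E'
import numpy as np, cv2
from cell import env
np.set_printoptions(precision=4,suppress=True)
class Cam:
    def __init__(s,n):
        im=env.get_image(n); s.c=im['color']; s.z=im['z_map']; s.im=im
        s.hsv=cv2.cvtColor(s.c,cv2.COLOR_RGB2HSV)
        s.R=np.array(im['orientation']); s.t=np.array(im['xyz'])
        s.K=np.array([[im['fx'],0,im['cx']],[0,im['fy'],im['cy']],[0,0,1.]]); s.d=np.array([im['k1'],0,0,0,0.])
    def rays(s,uv):
        p=cv2.undistortPoints(np.asarray(uv,float).reshape(-1,1,2),s.K,s.d).reshape(-1,2)
        return np.c_[p,np.ones(len(p))]
    def plane(s,uv,h):      # rays onto z=h
        d=s.rays(uv)@s.R.T; return s.t+d*((h-s.t[2])/d[:,2])[:,None]
    def cloud(s):           # world point per pixel from depth
        v,u=np.mgrid[:400,:640]; d=s.rays(np.stack([u,v],-1).reshape(-1,2))
        return ((d*s.z.reshape(-1,1))@s.R.T+s.t).reshape(400,640,3)
    def proj(s,P):
        q=(np.atleast_2d(P)-s.t)@s.R; return cv2.projectPoints(q,np.zeros(3),np.zeros(3),s.K,s.d)[0].reshape(-1,2)
    def save(s,n,box=None,k=1):
        c=s.c if box is None else s.c[box[1]:box[3],box[0]:box[2]]
        cv2.imwrite('pics/'+n,cv2.resize(c[:,:,::-1],None,fx=k,fy=k,interpolation=cv2.INTER_CUBIC))
def blobs(m,amin=15):
    n,l,st,ce=cv2.connectedComponentsWithStats(m.astype(np.uint8)); return [(l==i) for i in range(1,n) if st[i,4]>=amin]
def tool(p):                # world point -> tool axes (cm) from the measured pose
    o=env.get_obs(); return (np.array(p)-o['position'])@o['eef_rot']*100
E
python3 - <<'E'
from h import *
for n in('scene','side'):
    C=Cam(n); W=C.cloud(); H,S,V=cv2.split(C.hsv)
    print(n,'bench z',np.median(W[200:300,100:250,2] if n=='scene' else W[200:300,330:400,2]))
    # raised objects in the reach, not the arm
    r=np.hypot(W[...,0],W[...,1])
    m=(W[...,2]>.006)&(W[...,2]<.2)&(r<.85)&(r>.2)
    for b in blobs(m,40):
        P=W[b]; v,u=np.nonzero(b); 
        print('px',u.mean().round(),v.mean().round(),'n',b.sum(),'xyz',P.mean(0),'zmax',P[:,2].max().round(3),'rgb',C.c[b].mean(0).round(), 'minrect',[np.round(x,3) for x in cv2.minAreaRect((P[:,:2]*1).astype(np.float32))])
E
```

```text
scene bench z -0.0004053162193228266
px 267.0 2.0 n 62 xyz [-0.145  -0.5713  0.0184] zmax 0.032 rgb [43. 43. 40.] minrect [array([-0.145, -0.57 ]), array([0.024, 0.047]), np.float64(41.791)]
px 559.0 39.0 n 9168 xyz [-0.3     0.3724  0.1013] zmax 0.2 rgb [65. 53. 37.] minrect [array([-0.298,  0.378]), array([0.561, 0.035]), np.float64(89.842)]
px 243.0 88.0 n 737 xyz [ 0.2879 -0.4022  0.0814] zmax 0.156 rgb [44. 49. 38.] minrect [array([ 0.222, -0.449]), array([0.198, 0.059]), np.float64(34.832)]
px 146.0 106.0 n 2389 xyz [ 0.4534 -0.6326  0.0529] zmax 0.107 rgb [73. 52. 41.] minrect [array([ 0.433, -0.664]), array([0.178, 0.177]), np.float64(3.425)]
px 214.0 162.0 n 2954 xyz [ 0.5347 -0.3489  0.0519] zmax 0.097 rgb [79. 75. 58.] minrect [array([ 0.521, -0.348]), array([0.135, 0.182]), np.float64(83.894)]
px 299.0 143.0 n 223 xyz [ 0.3498 -0.1862  0.0173] zmax 0.028 rgb [ 49. 121. 112.] minrect [array([ 0.344, -0.197]), array([0.082, 0.041]), np.float64(70.779)]
px 330.0 167.0 n 257 xyz [ 0.3876 -0.0692  0.017 ] zmax 0.027 rgb [91. 60. 41.] minrect [array([ 0.385, -0.062]), array([0.
[... 2977 characters left out ...]
.] minrect [array([ 0.385, -0.062]), array([0.082, 0.038]), np.float64(80.482)]
px 318.0 254.0 n 455 xyz [0.4426 0.087  0.0168] zmax 0.023 rgb [131. 124. 118.] minrect [array([0.449, 0.067]), array([0.036, 0.147]), np.float64(10.275)]
px 219.0 299.0 n 2947 xyz [0.5281 0.3226 0.0136] zmax 0.021 rgb [ 61.  75. 103.] minrect [array([0.538, 0.312]), array([0.198, 0.255]), np.float64(89.182)]
px 311.0 351.0 n 1508 xyz [0.2834 0.3586 0.0305] zmax 0.043 rgb [160. 126.  72.] minrect [array([0.288, 0.352]), array([0.072, 0.072]), np.float64(14.603)]
px 85.0 373.0 n 624 xyz [0.5878 0.5933 0.0077] zmax 0.012 rgb [212. 203. 195.] minrect [array([0.58 , 0.592]), array([0.043, 0.102]), np.float64(43.425)]
```

```bash
cat >> h.py <<'E'
def go(p,head):             # TCP goal and heading of tool x (deg) -> shift cm, rotation vector (tool down)
    from scipy.spatial.transform import Rotation as Ro
    o=env.get_obs(); a=np.radians(head); R=np.array([[np.cos(a),np.sin(a),0],[np.sin(a),-np.cos(a),0],[0,0,-1]])
    print('shift',tool(p).round(2),'turn',Ro.from_matrix(o['eef_rot'].T@R).as_rotvec().round(3),'t',round(o['time'],2))
E
python3 - <<'E'
from h import *
go([.533,-.27,.26],84)
C=Cam('wrist'); o=env.get_obs(); print('cam in tool',(C.t-o['position'])@o['eef_rot'], o['eef_rot'].T@C.R, C.K)
E
```

```text
shift [39.71 -5.33 -2.92] turn [-0.001 -0.001 -1.091] t 0.2
cam in tool [ 0.0758 -0.0007 -0.1427] [[ 0.001  -0.9547 -0.2977]
 [ 1.      0.0009  0.0003]
 [-0.     -0.2977  0.9547]] [[288.9524   0.     329.0409]
 [  0.     288.9524 200.8827]
 [  0.       0.       1.    ]]
```

Request:
{"op": "jog_arm", "data": {"steps": "60 6 -0.8 -3 0 0 -0.18; 60 12 -1.6 -3 0 0 -0.36; 60 18 -2.4 -3 0 0 -0.54; 60 24 -3.2 -3 0 0 -0.72; 60 30 -4 -3 0 0 -0.9; 60 36 -4.8 -3 0 0 -1.09; 60 39.7 -5.3 -3 0 0 -1.09; 60 39.7 -5.3 -3 0 0 -1.09; 60 39.7 -5.3 -3 0 0 -1.09; 60 39.7 -5.3 -3 0 0 -1.09", "grip_force": 90}}

```text
time: 1.5
position: [0.532, -0.2715, 0.2615]
eef_rot: [[0.108, 0.994, -0.0], [0.994, -0.108, -0.0], [-0.0, -0.0, -1.0]]
wrist_force: [-0.5, 0.0, -0.4]
grip_width: 0.0513
grip_force: 0.0
```

```bash
python3 - <<'E'
from h import *
C=Cam('wrist'); C.save('w1.png'); W=C.cloud(); np.save('/tmp/w.npy',W)
o=env.get_obs(); print(o['time'],o['position'],o['eef_rot'][:,0],o['grip_width'])
H,S,V=cv2.split(C.hsv)
y=(H>20)&(H<35)&(S>140)&(V>90)
for b in blobs(y,100):
    P=W[b]; top=P[P[:,2]>.085]; print('yellow',b.sum(),P.mean(0),'top',len(top),cv2.minAreaRect(top[:,:2].astype(np.float32)) if len(top)>5 else '')
m=(W[...,2]>.062)&(W[...,2]<.08)&(W[...,1]>-.40)
for b in blobs(m,100):
    P=W[b]; print('h',b.sum(),np.argwhere(b).mean(0)[::-1],P.mean(0),C.c[b].mean(0),[np.round(x,4) for x in cv2.minAreaRect(P[:,:2].astype(np.float32))])
E
```

```text
1.55 [ 0.532  -0.2715  0.2617] [ 0.1077  0.9942 -0.0002] 0.051519578500165836
yellow 2675 [ 0.5229 -0.3175  0.08  ] top 1600 ((0.5269085168838501, -0.2615858018398285), (0.1345791220664978, 0.14928020536899567), 85.05987548828125)
h 1918 [324.8994 203.6392] [ 0.5233 -0.3022  0.0701] [63.3149 56.3676 39.6934] [array([ 0.5236, -0.3005]), array([0.0327, 0.1489]), np.float64(85.0001)]
h 1603 [326.9807 254.5471] [ 0.5182 -0.3717  0.0693] [131.9407 126.4566 118.486 ] [array([ 0.5209, -0.3643]), array([0.0543, 0.1227]), np.float64(85.3856)]
h 269 [158.632 281.684] [ 0.2863 -0.3884  0.0713] [20.2528 43.2639 28.8513] [array([ 0.2814, -0.3885]), array([0.0115, 0.0457]), np.float64(73.9355)]
```

View pics/w1.png

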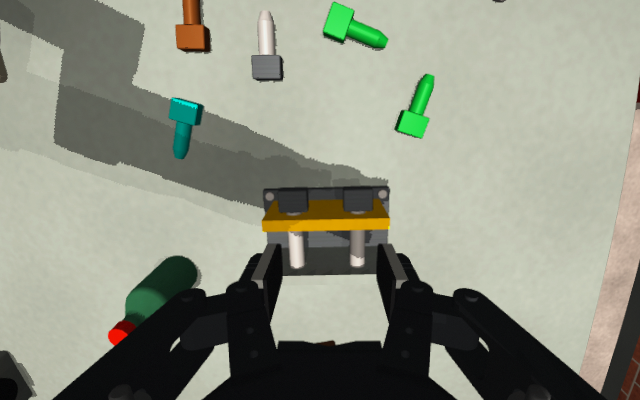

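The wrist view shows both heads lying flat against the yellow ear, at (293,200) and (357,200). Next I measure the ear and heads precisely.

```bash
python3 - <<'E'
from h import *
C=Cam('wrist'); W=C.cloud(); H,S,V=cv2.split(C.hsv)
box=np.zeros((400,640),bool); box[170:240,255:400]=1
y=(H>15)&(H<35)&(S>140)&(V>60)&box
uv=np.argwhere(y&(W[...,2]>.085))[:,::-1]; P=C.plane(uv,.09)
r=cv2.minAreaRect(P[:,:2].astype(np.float32)); print('ear top',r,'zmed',np.median(W[y&(W[...,2]>.085)][:,2]))
# heads: dark on top plane z=.07
for x0 in(270,335):
    b=(V<85)&(S<90)&box; b[:, :x0]=0; b[:, x0+45:]=0; b&=(W[...,2]>.06)&(W[...,2]<.08)
    bb=max(blobs(b),key=lambda q:q.sum()); Q=C.plane(np.argwhere(bb)[:,::-1],.07)
    print('head',bb.sum(),np.median(W[bb][:,2]),[np.round(x,4) for x in cv2.minAreaRect(Q[:,:2].astype(np.float32))])
base=box&(W[...,2]>.005)&(W[...,2]<.02); Q=W[base]; print('base',[np.round(x,4) for x in cv2.minAreaRect(Q[:,:2].astype(np.float32))])
E
```

```text
ear top ((0.5225216746330261, -0.31141602993011475), (0.035006530582904816, 0.14926542341709137), 86.1175765991211) zmed 0.08988955904496876
head 707 0.06965179138209382 [array([ 0.4849, -0.2937]), array([0.0305, 0.0356]), np.float64(83.8204)]
head 672 0.06974766630523588 [array([ 0.5638, -0.3009]), array([0.0304, 0.0342]), np.float64(83.8837)]
base [array([ 0.5205, -0.3382]), array([0.0813, 0.1794]), np.float64(85.1381)]
```

```bash
python3 - <<'E'
from h import *
go([.564,-.299,.051],84.8); go([.4853,-.292,.051],84.8)
E
```

```text
shift [-2.38  3.46 21.07] turn [ 0.     0.    -0.017] t 1.6
shift [-2.53 -4.44 21.07] turn [ 0.     0.    -0.017] t 1.6
```

Request:
{"op": "jog_arm", "data": {"steps": "60 -2.4 3.5 5 0 0 -0.017; 60 -2.4 3.5 10 0 0 -0.017; 60 -2.4 3.5 15 0 0 -0.017; 60 -2.4 3.5 18 0 0 -0.017; 60 -2.4 3.5 20 0 0 -0.017; 60 -2.4 3.5 21.1 0 0 -0.017; 60 -2.4 3.5 21.1 0 0 -0.017; 30 -2.4 3.5 21.1 0 0 -0.017; 20 -2.4 3.5 21.1 0 0 -0.017; 20 -2.4 3.5 21.1 0 0 -0.017; 20 -2.4 3.5 21.1 0 0 -0.017; 20 -2.4 3.5 21.1 0 0 -0.017"}}

```text
time: 3.1
position: [0.5656, -0.2988, 0.0519]
eef_rot: [[0.089, 0.996, 0.001], [0.996, -0.089, -0.002], [-0.001, 0.001, -1.0]]
wrist_force: [-3.6, 1.0, 6.7]
grip_width: 0.034
grip_force: 89.7
```

Request:
{"op": "jog_arm", "data": {"steps": "20 0 0 -0.1 0 0 0; 20 1.5 0 -0.1 0 0 0; 20 3 0 -0.1 0 0 0; 20 4.5 0 -0.1 0 0 0; 20 6 0 -0.1 0 0 0; 20 7.5 0 -0.1 0 0 0; 20 9 0 -0.1 0 0 0; 20 11 0 -0.1 0 0 0; 20 13 0 -1 0 0 0; 20 13 0 -4 0 0 0; 20 13 0 -6 0 0 0; 20 13 0 -6 0 0 0"}}

```text
time: 4.6
position: [0.5787, -0.1681, 0.1127]
eef_rot: [[0.088, 0.996, 0.005], [0.996, -0.088, -0.001], [-0.0, 0.005, -1.0]]
wrist_force: [0.8, -0.6, -3.0]
grip_width: 0.034
grip_force: 89.9
```

```bash
python3 - <<'E'
from h import *
C=Cam('wrist'); C.save('w2.png')
c=np.array([.538,.311]); a=np.radians(-1); x=np.array([np.cos(a),np.sin(a)]); y=np.array([-x[1],x[0]])
# finger centre = head centre + 2mm away from tip ; tray x coordinate of head
for s in(1,-1):
    p=c+(.0455-.048)*x+s*.0475*y; print(p); go([*p,.12],179)
E
```

```text
[0.5363 0.3585]
shift [52.09 -8.75 -0.9 ] turn [ 0.001  0.002 -1.642] t 4.65
[0.5347 0.2636]
shift [42.61 -8.08 -0.9 ] turn [ 0.001  0.002 -1.642] t 4.65
```

View pics/w2.png

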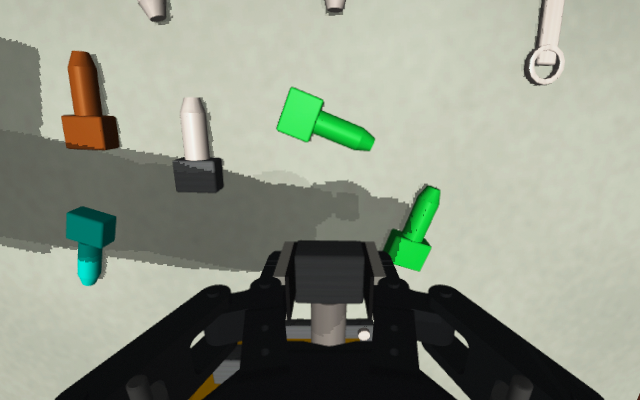

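Request:
{"op": "jog_arm", "data": {"steps": "20 5.5 -0.9 -1 0 0 -0.18; 20 11 -1.8 -1 0 0 -0.36; 20 16.5 -2.7 -1 0 0 -0.54; 20 22 -3.6 -1 0 0 -0.72; 20 27.5 -4.5 -1 0 0 -0.9; 20 33 -5.4 -1 0 0 -1.08; 20 38.5 -6.3 -1 0 0 -1.26; 20 44 -7.2 -1 0 0 -1.44; 20 48 -8 -1 0 0 -1.6; 20 51 -8.5 -1 0 0 -1.642; 20 52.1 -8.75 -1 0 0 -1.642; 20 52.1 -8.75 -1 0 0 -1.642; 20 52.1 -8.75 -1 0 0 -1.642; 20 52.1 -8.75 -1 0 0 -1.642"}}

```text
time: 6.4
position: [0.5364, 0.3566, 0.1204]
eef_rot: [[-1.0, 0.02, -0.0], [0.02, 1.0, -0.0], [0.0, -0.0, -1.0]]
wrist_force: [-0.1, -0.1, -2.6]
grip_width: 0.0344
grip_force: 90.0
```

```bash
python3 - <<'E'
from h import *
o=env.get_obs(); print(o['position'],o['eef_rot'][:,0],o['grip_width'])
C=Cam('wrist'); C.save('w3.png'); W=C.cloud(); H,S,V=cv2.split(C.hsv)
S2=Cam('scene'); W2=S2.cloud()
for n,c,w in(('w',C,W),('s',S2,W2)):
    h=c.hsv; b=(h[...,0]>100)&(h[...,0]<125)&(h[...,1]>110)&(w[...,2]<.03)&(w[...,2]>.012)&(w[...,1]>.15)&(w[...,0]<.75)
    P=w[b]; print(n,b.sum(),[np.round(x,4) for x in cv2.minAreaRect(P[:,:2].astype(np.float32))],P.min(0),P.max(0))
E
```

```text
[0.5364 0.3566 0.1204] [-0.9998  0.0198  0.0002] 0.03442866169850545
w 8171 [array([0.5375, 0.3117]), array([0.1953, 0.2501]), np.float64(88.8791)] [0.4107 0.2131 0.012 ] [0.6641 0.4115 0.0206]
s 634 [array([0.5394, 0.3108]), array([0.1908, 0.2525]), np.float64(88.6639)] [0.4117 0.2129 0.012 ] [0.6669 0.407  0.0243]
```

View pics/w3.png

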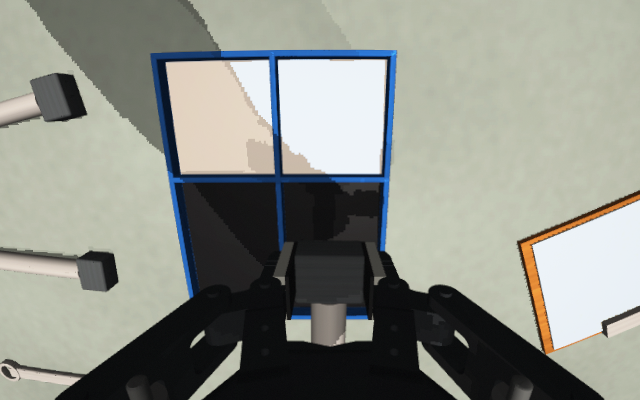

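Request:
{"op": "jog_arm", "data": {"steps": "20 -0.5 0.2 4 0 0 0; 20 -0.5 0.2 8 0 0 0; 20 -0.5 0.2 10 0 0 0; 20 -0.5 0.2 10.8 0 0 0; 20 -0.5 0.2 11.3 0 0 0; 20 -0.5 0.2 11.3 0 0 0; 50 -0.5 0.2 11.3 0 0 0; 50 -0.5 0.2 11.3 0 0 0; 50 -0.5 0.2 10.8 0 0 0; 50 -0.5 0.2 6 0 0 0; 50 -0.5 0.2 0 0 0 0; 50 0 0.2 -5 0 0 0; 50 0 0.2 -5 0 0 0"}}

```text
time: 8.12
position: [0.5388, 0.3621, 0.1775]
eef_rot: [[-1.0, 0.017, 0.01], [0.018, 1.0, 0.007], [-0.01, 0.007, -1.0]]
wrist_force: [1.0, 0.4, 1.3]
grip_width: 0.0428
grip_force: 0.0
```

```bash
python3 - <<'E'
from h import *
C=Cam('wrist'); C.save('w4.png'); W=C.cloud(); o=env.get_obs(); print(o['grip_width'],o['wrist_force'])
m=(W[...,2]>.02)&(W[...,2]<.03)&(abs(W[...,1]-.36)<.06)&(abs(W[...,0]-.59)<.09)
P=W[m]; print(len(P),P.min(0),P.max(0),np.median(P[:,2]))
go([.4853,-.292,.12],84.8)
E
```

```text
0.04292821836404219 [-0.9088  0.3192  0.8782]
1853 [0.5063 0.3138 0.02  ] [0.6619 0.4066 0.0264] 0.023670032591564916
shift [  4.1  -65.41   5.12] turn [0.008 0.001 1.644] t 8.18
```

View pics/w4.png

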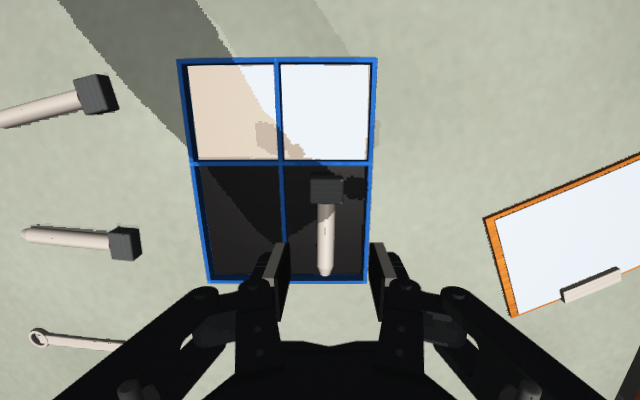

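The first medium lies flat in its black pocket at (325,225). I go back for the second.

Request:
{"op": "jog_arm", "data": {"steps": "60 0.4 -6 0.5 0.008 0 0.18; 60 0.8 -12 1 0.008 0 0.36; 60 1.2 -18 1.5 0.008 0 0.54; 60 1.6 -24 2 0.008 0 0.72; 60 2 -30 2.5 0.008 0 0.9; 60 2.4 -36 3 0.008 0 1.08; 60 2.8 -42 3.5 0.008 0 1.26; 60 3.2 -48 4 0.008 0 1.44; 60 3.6 -54 4.5 0.008 0 1.6; 60 3.9 -60 5 0.008 0 1.644; 60 4.1 -64 5.1 0.008 0 1.644; 60 4.1 -65.4 5.1 0.008 0 1.644; 60 4.1 -65.4 5.1 0.008 0 1.644; 60 4.1 -65.4 5.1 0.008 0 1.644; 60 4.1 -65.4 5.1 0.008 0 1.644"}}

```text
time: 10.05
position: [0.4837, -0.2916, 0.1193]
eef_rot: [[0.089, 0.996, -0.006], [0.996, -0.089, -0.004], [-0.005, -0.005, -1.0]]
wrist_force: [-0.4, -0.1, -0.7]
grip_width: 0.0513
grip_force: 0.0
```

```bash
python3 - <<'E'
from h import *
go([.4853,-.292,.051],84.8)
E
```

```text
shift [0.01 0.2  6.83] turn [-0.005  0.005  0.002] t 10.05
```

Request:
{"op": "jog_arm", "data": {"steps": "60 0 0.2 3 -0.005 0.005 0; 60 0 0.2 5.5 -0.005 0.005 0; 60 0 0.2 6.8 -0.005 0.005 0; 60 0 0.2 6.8 -0.005 0.005 0; 20 0 0.2 6.8 -0.005 0.005 0; 20 0 0.2 6.8 -0.005 0.005 0; 20 0 0.2 6.8 -0.005 0.005 0; 20 0 0.2 6.8 -0.005 0.005 0; 20 0 0.2 6.7 -0.005 0.005 0; 20 1.5 0.2 6.7 -0.005 0.005 0; 20 3 0.2 6.7 -0.005 0.005 0; 20 4.5 0.2 6.7 -0.005 0.005 0; 20 6 0.2 6.7 -0.005 0.005 0; 20 7.5 0.2 6.7 -0.005 0.005 0; 20 9 0.2 6.7 -0.005 0.005 0; 20 11 0.2 6.7 -0.005 0.005 0; 20 13 0.2 5 -0.005 0.005 0; 20 13 0.2 1 -0.005 0.005 0; 20 13 0.2 0.5 -0.005 0.005 0; 20 13 0.2 0.5 -0.005 0.005 0"}}

```text
time: 12.55
position: [0.4976, -0.1635, 0.1142]
eef_rot: [[0.091, 0.996, 0.001], [0.996, -0.091, -0.0], [-0.0, 0.002, -1.0]]
wrist_force: [0.8, 0.5, -1.9]
grip_width: 0.0337
grip_force: 90.0
```

```bash
python3 - <<'E'
from h import *
c=np.array([.5375,.3115]); a=np.radians(-1.1); x=np.array([np.cos(a),np.sin(a)]); y=np.array([-x[1],x[0]])
p=c+(.0505-.048)*x-.0475*y; print(p); go([*p,.12],178.9)
E
```

```text
[0.5391 0.264 ]
shift [42.94  0.26 -0.59] turn [ 0.001  0.001 -1.642] t 12.55
```

Request:
{"op": "jog_arm", "data": {"steps": "20 5 0 -0.6 0 0 -0.18; 20 10 0 -0.6 0 0 -0.36; 20 15 0.1 -0.6 0 0 -0.54; 20 20 0.1 -0.6 0 0 -0.72; 20 25 0.1 -0.6 0 0 -0.9; 20 30 0.2 -0.6 0 0 -1.08; 20 35 0.2 -0.6 0 0 -1.26; 20 40 0.2 -0.6 0 0 -1.44; 20 42.9 0.3 -0.6 0 0 -1.6; 20 42.9 0.3 -0.6 0 0 -1.642; 20 42.9 0.3 -0.6 0 0 -1.642; 20 42.9 0.3 -0.6 0 0 -1.642; 20 42.9 0.3 4 0 0 -1.642; 20 42.9 0.3 8 0 0 -1.642; 20 42.9 0.3 9.5 0 0 -1.642; 20 42.9 0.3 9.5 0 0 -1.642"}}

```text
time: 14.55
position: [0.5386, 0.2623, 0.0177]
eef_rot: [[-1.0, 0.021, -0.002], [0.021, 1.0, -0.001], [0.002, -0.001, -1.0]]
wrist_force: [0.2, 0.1, -2.2]
grip_width: 0.0341
grip_force: 90.0
```

```bash
python3 - <<'E'
from h import *
go([.5391,.264,.0065],178.9); print(env.get_obs()['position'])
E
```

```text
shift [-0.05  0.18  1.12] turn [-0.001 -0.002 -0.002] t 14.55
[0.5386 0.2623 0.0177]
```

Place it, rise, and look at all the pins again.

Request:
{"op": "jog_arm", "data": {"steps": "20 0 0.15 0.6 0 0 0; 20 0 0.15 1.1 0 0 0; 20 0 0.15 1.1 0 0 0; 50 0 0.15 1.1 0 0 0; 50 0 0.15 1.1 0 0 0; 50 0 0.15 0.6 0 0 0; 50 0 0.15 -4 0 0 0; 50 0 0.15 -10 0 0 0; 50 0 0.15 -15 0 0 0; 50 0 0.15 -17 0 0 0; 50 0 0.15 -17 0 0 0"}}

```text
time: 15.92
position: [0.5406, 0.2652, 0.1914]
eef_rot: [[-1.0, 0.02, 0.005], [0.02, 1.0, 0.002], [-0.005, 0.002, -1.0]]
wrist_force: [0.3, -0.2, 0.3]
grip_width: 0.0427
grip_force: 0.0
```

```bash
cat > pins.py <<'E'
from h import *
import sys
n=sys.argv[1]
C=Cam(n); W=C.cloud(); r=np.hypot(W[...,0],W[...,1])
m=(W[...,2]>.006)&(W[...,2]<.05)&(r<.8)&(r>.25)
for b in blobs(m,60):
    P=W[b]; hsv=C.hsv[b]
    if np.median(hsv[:,1])>75 : continue
    bright=b&(C.hsv[...,2]>np.percentile(C.hsv[...,2][b],30)); uv=np.argwhere(b)[:,::-1]; Q=P[:,:2]
    if C.c[b].std()<8: continue
    c,s,a=cv2.minAreaRect(Q.astype(np.float32)); 
    if s[0]>s[1]: a-=90
    ax=np.array([-np.sin(np.radians(a)),np.cos(np.radians(a))]); L=(Q-c)@ax; lum=C.hsv[b][:,2].astype(float)
    if np.corrcoef(L,lum)[0,1]<0: ax=-ax     # tip = bright end
    print(uv.mean(0).round(),b.sum(),'c',np.round(c,4),'size',np.round(sorted(s),4),'tip heading',np.degrees(np.arctan2(ax[1],ax[0])).round(1))
E
python3 pins.py scene; python3 pins.py side; python3 pins.py wrist; python3 -c "
from h import *
C=Cam('wrist');C.save('w5.png')"
```

```text
[264.   2.] 96 c [-0.1411 -0.5857] size [0.035  0.0842] tip heading 116.1
[215. 169.] 1667 c [ 0.5206 -0.357 ] size [0.1237 0.1822] tip heading 175.0
[301. 184.] 261 c [ 0.4755 -0.1097] size [0.0399 0.079 ] tip heading 73.6
[368. 205.] 467 c [0.4456 0.0639] size [0.0399 0.1472] tip heading -85.2
[440. 279.] 2609 c [0.536 0.311] size [0.1973 0.2602] tip heading 179.8
[341. 252.] 514 c [0.6075 0.0551] size [0.0379 0.1485] tip heading -94.1
[266. 285.] 88 c [ 0.7678 -0.0571] size [0.0289 0.0487] tip heading 88.3
[313. 312.] 155 c [0.7803 0.072 ] size [0.0305 0.0888] tip heading -85.4
[461. 189.] 293 c [ 0.2715 -0.3953] size [0.0334 0.0574] tip heading -168.4
[632. 204.] 255 c [-0.1436 -0.5946] size [0.0342 0.0979] tip heading 113.6
[351. 216.] 226 c [ 0.4675 -0.1063] size [0.0367 0.0836] tip heading 90.0
[208. 218.] 70 c [0.7788 0.0894] size [0.0325 0.0591] tip heading -81.4
[265. 232.] 447 c [0.6009 0.0578] size [0.0379 0.1487] tip heading -98.6
[317. 255.] 453 c [0.4463 0.0663] size [0.0366 0.1481] tip heading -83.0
[153. 102.] 3048 c [0.4517 0.0639] size [0.0366 0.1505] tip heading -78.9
[ 18. 133.] 747 c [ 0.4726 -0.0948] size [0.0353 0.0539] tip heading 83.0
[329. 211.] 2050 c [0.5875 0.2668] size [0.0363 0.1232] tip heading 1.5
[170. 237.] 2287 c [0.603  0.0555] size [0.0368 0.1508] tip heading -96.4
[111. 338.] 338 c [ 0.7694 -0.0552] size [0.0312 0.0553] tip heading 75.1
```

View pics/w5.png

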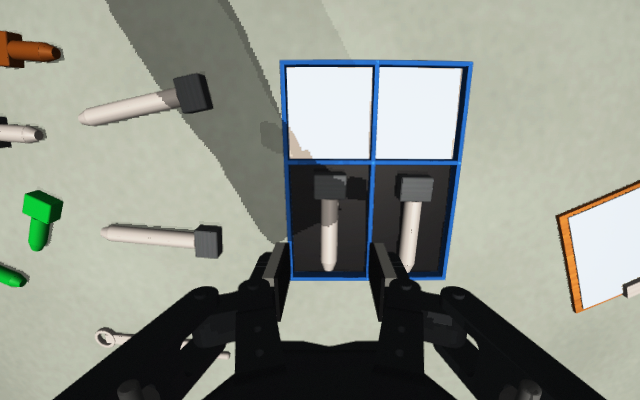

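Both mediums are in their pockets, at (330,222) and (412,222). Next is the long pin with its head at (207,241).

```bash
python3 - <<'E'
from h import *
go([.61,.117,.15],83.6)
E
```

```text
shift [ -7.48 -14.55   3.67] turn [-0.004 -0.001  1.663] t 16.12
```

Request:
{"op": "jog_arm", "data": {"steps": "60 -1 -2 0 0 0 0.18; 60 -2 -4 0 0 0 0.36; 60 -3 -6 0.5 0 0 0.54; 60 -4 -8 1 0 0 0.72; 60 -5 -10 1.5 0 0 0.9; 60 -6 -12 2 0 0 1.08; 60 -7 -14 3 0 0 1.26; 60 -7.5 -14.5 3.7 0 0 1.44; 60 -7.5 -14.5 3.7 0 0 1.6; 60 -7.5 -14.5 3.7 0 0 1.663; 60 -7.5 -14.5 3.7 0 0 1.663; 60 -7.5 -14.5 3.7 0 0 1.663; 60 -7.5 -14.5 3.7 0 0 1.663"}}

```text
time: 17.75
position: [0.6112, 0.1181, 0.1512]
eef_rot: [[0.111, 0.994, -0.001], [0.994, -0.111, -0.0], [-0.0, -0.0, -1.0]]
wrist_force: [1.1, -0.9, -0.5]
grip_width: 0.0512
grip_force: 0.0
```

```bash
cat > head.py <<'E'
from h import *
import sys
x,y,z=map(float,sys.argv[1:4])   # rough head centre (xy), top plane height; head: dark blob near it
C=Cam('wrist'); W=C.cloud(); H,S,V=cv2.split(C.hsv)
m=(V<100)&(S<90)&(abs(W[...,2]-z)<.008)&(np.hypot(W[...,0]-x,W[...,1]-y)<.04)
b=max(blobs(m),key=lambda q:q.sum()); Q=C.plane(np.argwhere(b&(abs(W[...,2]-z)<.004))[:,::-1],z)
print('head',b.sum(),[np.round(v,4) for v in cv2.minAreaRect(Q[:,:2].astype(np.float32))],'z',np.median(W[b][:,2]))
s=(V>110)&(S<60)&(W[...,2]>z-.016)&(W[...,2]<z+.006)&(np.hypot(W[...,0]-x,W[...,1]-y)<.16)
s=[q for q in blobs(s,100)]
for q in s:
    uv=np.argwhere(q)[:,::-1].astype(np.float32); P=C.plane(uv,z-.002)[:,:2].astype(np.float32)
    print('shank',q.sum(),[np.round(v,4) for v in cv2.minAreaRect(P)])
o=env.get_obs(); print(o['position'],o['eef_rot'][:,0],o['time'])
E
python3 head.py .6097 .1151 .02; python3 pins.py wrist
```

```text
head 1082 [array([0.6096, 0.1046]), array([0.0518, 0.0351]), np.float64(84.7316)] z 0.019771328776852476
shank 2262 [array([0.6005, 0.2629]), array([0.018 , 0.0939]), np.float64(88.0907)]
shank 107 [array([0.5066, 0.2244]), array([0.0199, 0.0099]), np.float64(43.4868)]
shank 198 [array([0.7602, 0.1057]), array([0.0281, 0.008 ]), np.float64(85.1869)]
shank 1318 [array([0.6035, 0.0412]), array([0.1158, 0.0177]), np.float64(83.2304)]
[0.6112 0.1181 0.1514] [ 0.1113  0.9938 -0.0003] 17.8
[272.  35.] 4259 c [0.5854 0.2696] size [0.0424 0.1255] tip heading 4.1
[485. 228.] 1775 c [0.7787 0.0445] size [0.0338 0.1449] tip heading -89.2
[329. 230.] 2758 c [0.6045 0.0552] size [0.0358 0.1494] tip heading -95.8
[180. 234.] 2690 c [0.4506 0.0714] size [0.0368 0.1343] tip heading -79.2
```

```bash
python3 - <<'E'
from h import *
go([.6107,.116,.002],83.7)
E
```

```text
shift [-0.22 -0.04 14.95] turn [ 0.     0.    -0.002] t 17.85
```

Request:
{"op": "jog_arm", "data": {"steps": "60 -0.2 0 5 0 0 0; 60 -0.2 0 10 0 0 0; 60 -0.2 0 13 0 0 0; 60 -0.2 0 14.5 0 0 0; 60 -0.2 0 15 0 0 0; 60 -0.2 0 15 0 0 0; 20 -0.2 0 15 0 0 0; 20 -0.2 0 15 0 0 0; 20 -0.2 0 15 0 0 0; 20 -0.2 0 15 0 0 0; 20 -0.2 0 14 0 0 0; 20 -0.2 0 9 0 0 0; 20 -0.2 0 5 0 0 0; 20 -0.2 0 5 0 0 0", "grip_force": 110}}

```text
time: 19.6
position: [0.6142, 0.1167, 0.1062]
eef_rot: [[0.112, 0.994, 0.009], [0.994, -0.112, 0.002], [0.003, 0.009, -1.0]]
wrist_force: [0.4, 0.1, -1.9]
grip_width: 0.0334
grip_force: 110.4
```

```bash
cat >> h.py <<'E'
ST=np.array([.5191,-.3551]); sa=np.radians(-5.2); SX=np.array([np.cos(sa),np.sin(sa)]); SY=np.array([-SX[1],SX[0]])
def st(x,y): return ST+x*SX+y*SY
def tost(p): d=np.asarray(p)[...,:2]-ST; return np.stack([d@SX,d@SY],-1)
E
python3 - <<'E'
from h import *
print(env.get_obs()['position'],st(.0405,.196)); go([*st(.0405,.196),.0535+.03],84.8)
E
```

```text
[0.6142 0.1167 0.1062] [ 0.5772 -0.1636]
shift [-28.27  -0.57   2.2 ] turn [ 0.009 -0.002 -0.021] t 19.6
```

Request:
{"op": "jog_arm", "data": {"steps": "20 -5 0 0 0.009 -0.002 -0.021; 20 -10 -0.1 0.5 0.009 -0.002 -0.021; 20 -15 -0.2 1 0.009 -0.002 -0.021; 20 -20 -0.4 1.5 0.009 -0.002 -0.021; 20 -24 -0.5 2 0.009 -0.002 -0.021; 20 -27 -0.6 2.2 0.009 -0.002 -0.021; 20 -28.3 -0.6 2.2 0.009 -0.002 -0.021; 20 -28.3 -0.6 2.2 0.009 -0.002 -0.021; 20 -28.3 -0.6 2.2 0.009 -0.002 -0.021; 20 -28.3 -0.6 2.2 0.009 -0.002 -0.021"}}

```text
time: 20.85
position: [0.5738, -0.1631, 0.0797]
eef_rot: [[0.089, 0.996, -0.009], [0.996, -0.089, -0.001], [-0.002, -0.009, -1.0]]
wrist_force: [0.1, 0.1, -1.9]
grip_width: 0.0332
grip_force: 110.3
```

```bash
cat > ins.py <<'E'
from h import *
import sys
o=env.get_obs(); print('tcp st',tost(o['position']),o['position'],'head dir',np.degrees(np.arctan2(o['eef_rot'][1,0],o['eef_rot'][0,0])),o['eef_rot'][:,2],o['time'],o['wrist_force'])
C=Cam('wrist'); W=C.cloud(); H,S,V=cv2.split(C.hsv)
if len(sys.argv)>1: C.save(sys.argv[1])
T=(W-o['position'])@o['eef_rot']     # tool frame
# held pin's shank in the tool frame: slope and offset
s=(V>90)&(S<70)&(abs(T[...,1])<.03)&(T[...,0]<-.012)&(T[...,0]>-.14)&(T[...,2]<.003)&(T[...,2]>-.03)
if s.sum()>50:
    Q=T[s]; edges=np.arange(-.14,-.012,.016)
    for a,b in zip(edges,edges[1:]):
        k=(Q[:,0]>=a)&(Q[:,0]<b)
        if k.sum()>20: q=Q[k]; print('x %.3f ymid %.4f w %.4f ztop %.4f'%(a+.008,(np.percentile(q[:,1],2)+np.percentile(q[:,1],98))/2,np.ptp(q[:,1]),np.percentile(q[:,2],10)))
h=(V<100)&(S<90)&(abs(T[...,1])<.014)&(abs(T[...,0])<.01)&(T[...,2]<0)&(T[...,2]>-.03)
if h.sum(): print('head top tool z',np.median(T[h][:,2]))
y=(H>15)&(H<35)&(S>140)&(V>60)&(W[...,2]>.087)&(W[...,2]<.095)&(W[...,1]<-.2)
if y.sum()>50:
    P=W[y][:,:2].astype(np.float32); r=cv2.minAreaRect(P); print('ear',y.sum(),r,'centre in st',tost(r[0]))
E
python3 ins.py w6.png; python3 - <<'E'
from h import *
for n in('scene','side'):
    C=Cam(n); p=C.proj([[.52,-.25,.06]])[0].astype(int); print(n,p)
    C.save('i_'+n+'.png',(p[0]-60,p[1]-50,p[0]+60,p[1]+40),5)
E
```

```text
tcp st [0.0371 0.1961] [ 0.5738 -0.1631  0.0797] head dir 84.89598974148448 [-0.009 -0.001 -1.   ] 20.85 [ 0.0873  0.1225 -1.9361]
x -0.052 ymid -0.0005 w 0.0192 ztop -0.0159
x -0.036 ymid -0.0006 w 0.0183 ztop -0.0164
head top tool z -0.0162963205289055
scene [248 169]
side [358 175]
```

View pics/w6.png

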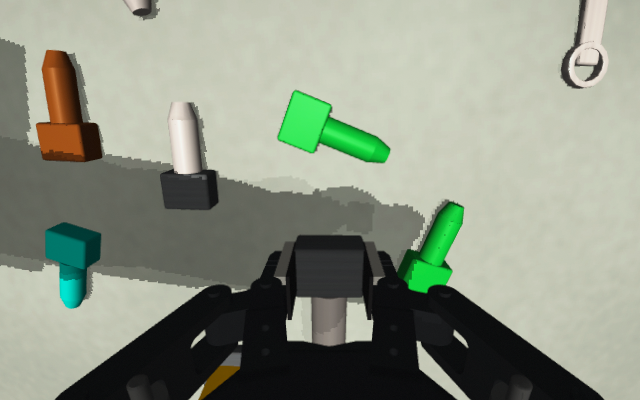

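View pics/i_side.png

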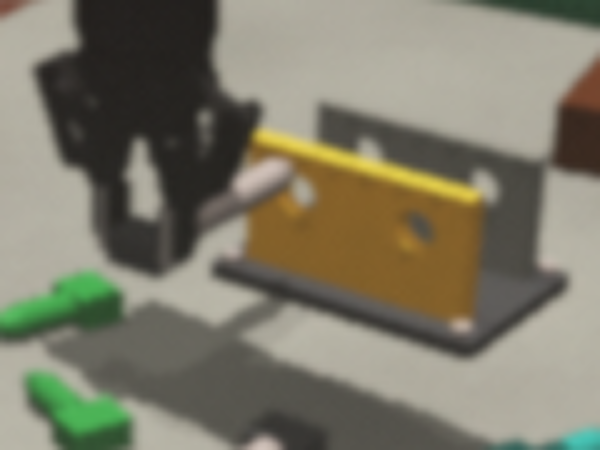

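The tool view shows the pin gripped straight, and the side view shows its tip just in front of hole1. I correct height and sideways offset, then check again.

Request:
{"op": "jog_arm", "data": {"steps": "20 0 0.2 0.5 -0.008 0 0; 20 0 0.4 1.2 -0.008 0 0; 20 0 0.4 2 -0.008 0 0; 20 0 0.4 2.4 -0.008 0 0; 20 0 0.4 2.4 -0.008 0 0; 20 0 0.4 2.4 -0.008 0 0; 20 0 0.4 2.4 -0.008 0 0"}}

```text
time: 21.88
position: [0.5776, -0.1649, 0.0559]
eef_rot: [[0.091, 0.996, -0.0], [0.996, -0.091, -0.002], [-0.002, -0.0, -1.0]]
wrist_force: [0.1, 0.3, -2.0]
grip_width: 0.0338
grip_force: 110.3
```

```bash
python3 ins.py
```

```text
tcp st [0.041  0.1947] [ 0.5776 -0.1649  0.0559] head dir 84.78529495488242 [-0.0004 -0.0022 -1.    ] 21.875 [ 0.1249  0.3393 -1.9934]
x -0.052 ymid -0.0006 w 0.0193 ztop -0.0160
x -0.036 ymid -0.0007 w 0.0183 ztop -0.0163
head top tool z -0.016298812407755853
```

Request:
{"op": "jog_arm", "data": {"steps": "20 -1.2 0 0 0 0 0; 20 -2.4 0 0 0 0 0; 20 -3.6 0 0 0 0 0; 20 -4.8 0 0 0 0 0; 20 -6 0 0 0 0 0; 20 -7.2 0 0 0 0 0; 20 -8.4 0 0 0 0 0; 20 -8.4 0 0 0 0 0"}}

```text
time: 22.92
position: [0.5696, -0.2496, 0.0557]
eef_rot: [[0.092, 0.996, -0.001], [0.996, -0.092, -0.002], [-0.002, -0.001, -1.0]]
wrist_force: [-0.1, -0.5, -1.5]
grip_width: 0.0332
grip_force: 110.3
```

```bash
python3 ins.py
```

```text
tcp st [0.0407 0.1096] [ 0.5696 -0.2496  0.0557] head dir 84.70458451107515 [-0.0009 -0.0021 -1.    ] 22.925 [-0.0644 -0.5345 -1.479 ]
x -0.052 ymid -0.0008 w 0.0185 ztop -0.0160
x -0.036 ymid -0.0008 w 0.0187 ztop -0.0164
head top tool z -0.01629860502304925
```

Request:
{"op": "jog_arm", "data": {"steps": "20 -1 0 0 0 0 0; 20 -2 0 0 0 0 0; 20 -3 0 0 0 0 0; 20 -4 0 0 0 0 0; 20 -4.5 0 0 0 0 0; 20 -4.8 0 0 0 0 0; 20 -4.8 0 0 0 0 0"}}

```text
time: 23.85
position: [0.5653, -0.2964, 0.0558]
eef_rot: [[0.091, 0.996, -0.001], [0.996, -0.091, -0.002], [-0.002, -0.001, -1.0]]
wrist_force: [-0.1, -0.3, -2.0]
grip_width: 0.0335
grip_force: 110.3
```

```bash
python3 ins.py
```

```text
tcp st [0.0407 0.0626] [ 0.5653 -0.2964  0.0558] head dir 84.77629989142855 [-0.0011 -0.0019 -1.    ] 23.85 [-0.1098 -0.2516 -1.9509]
head top tool z -0.016235670432335828
ear 2337 ((0.5141358375549316, -0.31818026304244995), (0.020505348220467567, 0.1378868818283081), 89.5871810913086) centre in st [-0.0083  0.0363]
```

Request:
{"op": "jog_arm", "data": {"steps": "20 -0.15 0 0 0 0 0; 20 -0.3 0 0 0 0 0; 20 -0.4 0 0 0 0 0; 20 -0.4 0 0 0 0 0"}}

```text
time: 24.4
position: [0.5649, -0.3004, 0.0559]
eef_rot: [[0.091, 0.996, -0.001], [0.996, -0.091, -0.002], [-0.002, -0.001, -1.0]]
wrist_force: [-0.6, 0.1, -1.7]
grip_width: 0.0335
grip_force: 110.3
```

Request:
{"op": "jog_arm", "data": {"steps": "20 -0.1 0 0 0 0 0; 20 -0.2 0 0 0 0 0; 20 -0.25 0 0 0 0 0; 20 -0.25 0 0 0 0 0"}}

```text
time: 24.9
position: [0.5648, -0.3022, 0.0559]
eef_rot: [[0.09, 0.996, -0.001], [0.996, -0.09, -0.001], [-0.001, -0.001, -1.0]]
wrist_force: [0.2, 2.4, -0.4]
grip_width: 0.0334
grip_force: 110.3
```

Request:
{"op": "jog_arm", "data": {"steps": "20 -0.1 0 0 0 0 0; 20 -0.25 0 0 0 0 0; 20 -0.3 0 0 0 0 0; 20 -0.3 0 0 0 0 0"}}

```text
time: 25.4
position: [0.5647, -0.3023, 0.056]
eef_rot: [[0.088, 0.996, -0.001], [0.996, -0.088, 0.004], [0.004, -0.001, -1.0]]
wrist_force: [0.3, 10.5, 1.2]
grip_width: 0.0335
grip_force: 110.7
```

```bash
python3 - <<'E'
from h import *
o=env.get_obs(); C=Cam('wrist'); W=C.cloud(); H,S,V=cv2.split(C.hsv); T=(W-o['position'])@o['eef_rot']
h=(abs(T[...,1])<.012)&(abs(T[...,2]+.0163)<.0025)&(abs(T[...,0])<.04)&(V<110)&(S<100)
print('head top x range',np.percentile(T[h][:,0],[1,50,99]),h.sum())
y=(H>15)&(H<35)&(S>140)&(V>50)&(W[...,2]>.02)&(W[...,2]<.087)&(abs(T[...,1])<.1)&(abs(T[...,0])<.04)
print('ear face tool x', y.sum(), np.percentile(T[y][:,0],[2,25,50,75,98]))
C.save('w7.png',(220,150,440,330),3)
E
```

```text
head top x range [-0.0154 -0.      0.0125] 2397
ear face tool x 6049 [-0.0263 -0.0166 -0.0162 -0.0158 -0.0151]
```

View pics/w7.png

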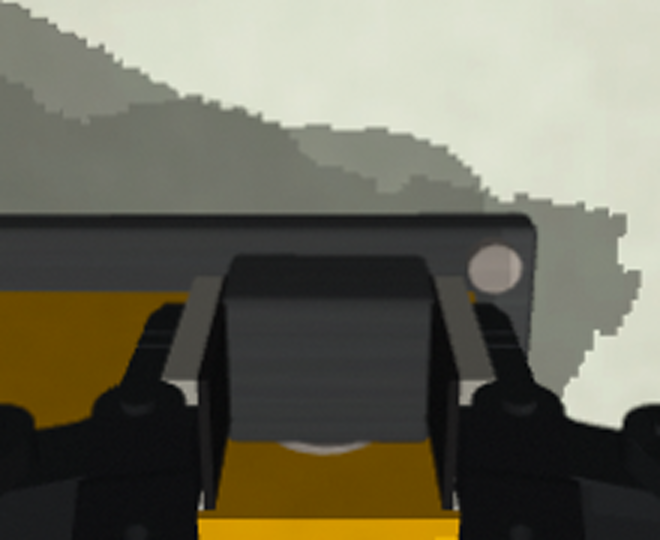

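The head sits flush on the ear and a push of 10 N met firm resistance, so the first long pin is home. I release it and go to the second.

Request:
{"op": "jog_arm", "data": {"steps": "45 -0.1 0 0 0 0 0; 58 0 0 0 0 0 0; 58 0.2 0 0 0 0 0; 58 0.2 0 -3 0 0 0; 58 0.2 0 -7 0 0 0; 58 0.2 0 -11 0 0 0; 58 0.2 0 -11 0 0 0"}}

```text
time: 26.32
position: [0.5672, -0.3053, 0.1709]
eef_rot: [[0.091, 0.996, 0.007], [0.996, -0.091, -0.007], [-0.006, 0.008, -1.0]]
wrist_force: [1.0, 0.1, 0.1]
grip_width: 0.0497
grip_force: 0.0
```

```bash
python3 pins.py scene; echo; python3 pins.py side; python3 -c "
from h import *
go([.4406,.1264,.15],98)"
```

```text
[266.   2.] 74 c [-0.1478 -0.5765] size [0.0319 0.0603] tip heading 126.5
[216. 150.] 276 c [ 0.4834 -0.3853] size [0.0314 0.1122] tip heading 174.4
[215. 175.] 1068 c [ 0.523  -0.3472] size [0.1222 0.1898] tip heading 167.8
[301. 184.] 264 c [ 0.4695 -0.1093] size [0.0409 0.0792] tip heading 89.6
[368. 205.] 462 c [0.4482 0.0632] size [0.0388 0.148 ] tip heading -83.0
[440. 276.] 2647 c [0.5348 0.3111] size [0.1948 0.2637] tip heading 178.8
[269. 287.] 93 c [ 0.7732 -0.0501] size [0.0305 0.0488] tip heading 73.5
[304. 307.] 235 c [0.7792 0.0455] size [0.0305 0.1391] tip heading -89.3

[459. 190.] 255 c [ 0.2745 -0.3914] size [0.0285 0.0574] tip heading 179.0
[631. 203.] 251 c [-0.1432 -0.593 ] size [0.0344 0.0965] tip heading 113.8
[226. 208.] 191 c [0.7699 0.0167] size [0.034  0.1995] tip heading 86.4
[351. 216.] 230 c [ 0.469  -0.1061] size [0.0365 0.08  ] tip heading 84.6
[317. 254.] 458 c [0.4484 0.0654] size [0.0359 0.1504] tip heading -80.7
shift [ 41.73 -16.3    1.51] turn [-0.     0.003 -0.231] t 26.43
```

Nothing has been knocked so far. I go above the second long pin's head.

Request:
{"op": "jog_arm", "data": {"steps": "60 5 -2 0 0 0 -0.1; 60 11 -4.3 0 0 0 -0.231; 60 17 -6.6 0.5 0 0 -0.231; 60 23 -9 1 0 0 -0.231; 60 29 -11.3 1.5 0 0 -0.231; 60 35 -13.7 1.5 0 0 -0.231; 60 40 -15.6 1.5 0 0 -0.231; 60 41.7 -16.3 1.5 0 0 -0.231; 60 41.7 -16.3 1.5 0 0 -0.231; 60 41.7 -16.3 1.5 0 0 -0.231; 60 41.7 -16.3 1.5 0 0 -0.231"}}

```text
time: 27.8
position: [0.4404, 0.1254, 0.1497]
eef_rot: [[-0.138, 0.99, -0.002], [0.99, 0.138, -0.002], [-0.002, -0.002, -1.0]]
wrist_force: [0.5, 0.6, 0.1]
grip_width: 0.0515
grip_force: 0.0
```

```bash
python3 pins.py wrist;  python3 head.py .4406 .1264 .02
```

```text
[330. 230.] 2833 c [0.4494 0.0636] size [0.0359 0.1492] tip heading -81.0
[589. 293.] 1611 c [0.7711 0.0262] size [0.0353 0.1798] tip heading -95.6
head 1105 [array([0.4416, 0.1136]), array([0.0357, 0.0499]), np.float64(9.0254)] z 0.019825795584626826
shank 5611 [array([0.4626, 0.2515]), array([0.0612, 0.0925]), np.float64(88.774)]
shank 1384 [array([0.4523, 0.0501]), array([0.0186, 0.1166]), np.float64(7.5177)]
[0.4405 0.1255 0.15  ] [-0.1376  0.9905 -0.002 ] 27.9
```

Request:
{"op": "jog_arm", "data": {"steps": "60 -0.1 0 5 0 0 -0.01; 60 -0.1 0 10 0 0 -0.01; 60 -0.1 0 13 0 0 -0.01; 60 -0.1 0 14.5 0 0 -0.01; 60 -0.1 0 14.9 0 0 -0.01; 60 -0.1 0 14.9 0 0 -0.01; 20 -0.1 0 14.9 0 0 -0.01; 20 -0.1 0 14.9 0 0 -0.01; 20 -0.1 0 14.9 0 0 -0.01; 20 -0.1 0 14.9 0 0 -0.01; 20 -0.1 0 14 0 0 -0.01; 20 -0.1 0 9 0 0 -0.01; 20 -0.1 0 5.5 0 0 -0.01; 20 -0.1 0 5.5 0 0 -0.01; 20 -0.1 0 5.5 0 0 -0.01"}}

```text
time: 29.78
position: [0.4397, 0.1253, 0.0948]
eef_rot: [[-0.149, 0.989, -0.002], [0.989, 0.149, -0.002], [-0.002, -0.002, -1.0]]
wrist_force: [-0.7, -0.9, -2.3]
grip_width: 0.0333
grip_force: 110.7
```

```bash
python3 ins.py; python3 -c "
from h import *
go([*st(-.039,.20),.083],84.8)"
```

```text
tcp st [-0.1226  0.4712] [0.4397 0.1253 0.0948] head dir 98.59605223442468 [-0.0018 -0.0021 -1.    ] 29.775 [-0.7463 -0.8823 -2.253 ]
x -0.052 ymid -0.0004 w 0.0184 ztop -0.0169
x -0.036 ymid -0.0006 w 0.0185 ztop -0.0176
head top tool z -0.017515120018673058
shift [-28.32   1.7    1.17] turn [-0.003  0.002  0.241] t 29.82
```

Request:
{"op": "jog_arm", "data": {"steps": "20 -5 0.3 0 0 0 0.12; 20 -10 0.6 0 0 0 0.241; 20 -15 0.9 0.4 0 0 0.241; 20 -20 1.2 0.8 0 0 0.241; 20 -24 1.4 1.1 0 0 0.241; 20 -27 1.6 1.1 0 0 0.241; 20 -28.3 1.7 1.1 0 0 0.241; 20 -28.3 1.7 1.1 0 0 0.241; 20 -28.3 1.7 1.1 0 0 0.241; 20 -28.3 1.7 1.1 0 0 0.241; 20 -28.3 1.7 1.1 0 0 0.241"}}

```text
time: 31.2
position: [0.4995, -0.1511, 0.0848]
eef_rot: [[0.09, 0.996, -0.001], [0.996, -0.09, -0.002], [-0.002, -0.001, -1.0]]
wrist_force: [0.2, 0.4, -2.6]
grip_width: 0.0336
grip_force: 110.5
```

```bash
python3 ins.py; python3 -c "
from h import *
go([*st(-.039,.20),.054],84.8)"
```

```text
tcp st [-0.038   0.2014] [ 0.4995 -0.1511  0.0848] head dir 84.86383980266766 [-0.0009 -0.002  -1.    ] 31.2 [ 0.1904  0.4176 -2.5509]
x -0.052 ymid -0.0005 w 0.0186 ztop -0.0171
x -0.036 ymid -0.0008 w 0.0181 ztop -0.0174
head top tool z -0.01746399761857271
shift [-0.12 -0.1   3.08] turn [-0.001  0.002  0.001] t 31.25
```

Request:
{"op": "jog_arm", "data": {"steps": "20 0 -0.1 1 0 0 0; 20 0 -0.1 2 0 0 0; 20 0 -0.1 3 0 0 0; 20 0 -0.1 3.1 0 0 0; 20 0 -0.1 3.1 0 0 0; 20 0 -0.1 3.1 0 0 0; 20 -1 -0.1 3.1 0 0 0; 20 -2 -0.1 3.1 0 0 0; 20 -3 -0.1 3.1 0 0 0; 20 -3.6 -0.1 3.1 0 0 0; 20 -3.6 -0.1 3.1 0 0 0"}}

```text
time: 32.62
position: [0.4951, -0.1884, 0.0537]
eef_rot: [[0.092, 0.996, -0.001], [0.996, -0.092, -0.002], [-0.002, -0.001, -1.0]]
wrist_force: [-0.5, -0.1, -2.9]
grip_width: 0.0336
grip_force: 110.5
```

```bash
python3 ins.py
```

```text
tcp st [-0.039   0.1639] [ 0.4951 -0.1884  0.0537] head dir 84.72240445192864 [-0.001  -0.0019 -1.    ] 32.625 [-0.5355 -0.1329 -2.937 ]
x -0.052 ymid -0.0005 w 0.0184 ztop -0.0168
x -0.036 ymid -0.0006 w 0.0182 ztop -0.0175
head top tool z -0.017492389528933238
```

Request:
{"op": "jog_arm", "data": {"steps": "20 -1.2 0 0 0 0 0; 20 -2.4 0 0 0 0 0; 20 -3.6 0 0 0 0 0; 20 -4.5 0 0 0 0 0; 20 -5.3 0 0 0 0 0; 20 -6 0 0 0 0 0; 20 -7 0 0 0 0 0; 20 -8 0 0 0 0 0; 20 -9 0 0 0 0 0; 20 -9.7 0 0 0 0 0; 20 -10 0 0 0 0 0; 20 -10 0 0 0 0 0"}}

```text
time: 34.17
position: [0.486, -0.2874, 0.0539]
eef_rot: [[0.091, 0.996, -0.001], [0.996, -0.091, -0.002], [-0.002, -0.001, -1.0]]
wrist_force: [0.3, 0.9, -2.5]
grip_width: 0.0331
grip_force: 110.5
```

Request:
{"op": "jog_arm", "data": {"steps": "20 -0.15 0 0 0 0 0; 20 -0.3 0 0 0 0 0; 20 -0.45 0 0 0 0 0; 20 -0.55 0 0 0 0 0; 20 -0.55 0 0 0 0 0"}}

```text
time: 34.8
position: [0.4856, -0.2929, 0.0539]
eef_rot: [[0.091, 0.996, -0.001], [0.996, -0.091, -0.002], [-0.002, -0.001, -1.0]]
wrist_force: [-0.5, -0.5, -3.1]
grip_width: 0.0336
grip_force: 110.5
```

Request:
{"op": "jog_arm", "data": {"steps": "20 -0.1 0 0 0 0 0; 20 -0.2 0 0 0 0 0; 20 -0.3 0 0 0 0 0; 20 -0.35 0 0 0 0 0; 20 -0.35 0 0 0 0 0"}}

```text
time: 35.42
position: [0.4854, -0.2946, 0.054]
eef_rot: [[0.09, 0.996, -0.001], [0.996, -0.09, 0.001], [0.001, -0.001, -1.0]]
wrist_force: [0.7, 5.9, -0.3]
grip_width: 0.0334
grip_force: 110.8
```

Request:
{"op": "jog_arm", "data": {"steps": "20 -0.1 0 0 0 0 0; 20 -0.2 0 0 0 0 0; 20 -0.2 0 0 0 0 0"}}

```text
time: 35.8
position: [0.4853, -0.2946, 0.054]
eef_rot: [[0.088, 0.996, -0.001], [0.996, -0.088, 0.005], [0.005, -0.001, -1.0]]
wrist_force: [-0.7, 11.0, 1.9]
grip_width: 0.0334
grip_force: 111.2
```

```bash
python3 - <<'E'
from h import *
o=env.get_obs(); C=Cam('wrist'); W=C.cloud(); H,S,V=cv2.split(C.hsv); T=(W-o['position'])@o['eef_rot']
for y0 in(0,.08):
  h=(abs(T[...,1]-y0)<.012)&(abs(T[...,2]+.0175)<.005)&(abs(T[...,0])<.04)&(V<110)&(S<100)
  print('head top x range',np.percentile(T[h][:,0],[1,50,99]),h.sum())
y=(H>15)&(H<35)&(S>140)&(V>50)&(W[...,2]>.02)&(W[...,2]<.087)&(abs(T[...,1])<.1)&(abs(T[...,0])<.04)
print('ear face tool x', y.sum(), np.percentile(T[y][:,0],[2,25,50,75,98]),o['wrist_force'])
E
```

```text
head top x range [-0.0165 -0.0003  0.0118] 2536
head top x range [-0.0165  0.0106  0.0125] 515
ear face tool x 3906 [-0.0175 -0.0168 -0.0166 -0.0163 -0.0155] [-0.6924 10.9861  1.9472]
```

Request:
{"op": "jog_arm", "data": {"steps": "45 -0.1 0 0 0 0 0; 58 0 0 0 0 0 0; 58 0.2 0 0 0 0 0; 58 0.2 0 -3 0 0 0; 58 0.2 0 -7 0 0 0; 58 0.2 0 -11 0 0 0; 58 0.2 0 -11 0 0 0"}}

```text
time: 36.72
position: [0.4877, -0.2978, 0.1683]
eef_rot: [[0.091, 0.996, 0.006], [0.996, -0.091, -0.007], [-0.006, 0.007, -1.0]]
wrist_force: [0.2, 0.5, -0.6]
grip_width: 0.0498
grip_force: 0.0
```

```bash
python3 pins.py scene|grep 0.0[78]; echo; python3 pins.py side|grep 0.0[78];python3 pins.py wrist; python3 -c "
from h import *
go([.4695,-.133,.15],87)"
```

```text
[265.   2.] 85 c [-0.1403 -0.5849] size [0.0348 0.0705] tip heading 115.5
[212. 154.] 225 c [ 0.5017 -0.3816] size [0.0206 0.073 ] tip heading -2.2
[301. 185.] 266 c [ 0.4714 -0.1087] size [0.0402 0.0777] tip heading 84.8

[351. 216.] 229 c [ 0.4709 -0.1076] size [0.0373 0.0774] tip heading 79.5
[293.  17.] 1406 c [ 0.4673 -0.1358] size [0.0255 0.0362] tip heading 174.5
[372. 197.] 1283 c [ 0.5288 -0.3068] size [0.0173 0.0515] tip heading 175.7
[298. 237.] 2014 c [ 0.4487 -0.3517] size [0.039  0.1198] tip heading -94.7
[444. 196.] 201 c [ 0.6052 -0.3164] size [0.0226 0.0243] tip heading -30.0
[357. 261.] 1251 c [ 0.5096 -0.377 ] size [0.0236 0.0408] tip heading -5.4
[397. 248.] 88 c [ 0.5537 -0.375 ] size [0.012  0.0126] tip heading -179.7
[431. 261.] 614 c [ 0.5972 -0.3903] size [0.0344 0.038 ] tip heading -35.6
shift [16.09 -3.01  1.3 ] turn [-0.002  0.002 -0.039] t 36.88
```

Request:
{"op": "jog_arm", "data": {"steps": "60 5 -1 0 0 0 -0.039; 60 11 -2 0.5 0 0 -0.039; 60 15 -2.8 1.3 0 0 -0.039; 60 16.1 -3 1.3 0 0 -0.039; 60 16.1 -3 1.3 0 0 -0.039; 60 16.1 -3 1.3 0 0 -0.039; 60 16.1 -3 1.3 0 0 -0.039"}}

```text
time: 37.75
position: [0.4704, -0.1343, 0.1507]
eef_rot: [[0.054, 0.999, -0.001], [0.999, -0.054, -0.002], [-0.002, -0.001, -1.0]]
wrist_force: [-0.1, -0.7, -0.1]
grip_width: 0.0516
grip_force: 0.0
```

```bash
python3 pins.py wrist;  python3 head.py .4695 -.133 .02
```

```text
[626.  73.] 1674 c [ 0.7628 -0.025 ] size [0.0334 0.1175] tip heading 94.8
[328. 171.] 2048 c [ 0.4709 -0.1089] size [0.0359 0.0774] tip heading 83.7
[345. 328.] 1889 c [ 0.4825 -0.3111] size [0.0363 0.0974] tip heading 176.0
head 973 [array([ 0.4682, -0.1326]), array([0.0282, 0.0357]), np.float64(83.6185)] z 0.019939006902700784
shank 1026 [array([ 0.4724, -0.0954]), array([0.0509, 0.0194]), np.float64(83.4879)]
[ 0.4703 -0.134   0.1506] [ 0.0535  0.9986 -0.0022] 37.85
```

```bash
python3 -c "
from h import *
go([.4682,-.1326,.002],83.6)"
```

```text
shift [ 0.16 -0.2  14.86] turn [-0.001  0.002  0.058] t 37.85
```

Request:
{"op": "jog_arm", "data": {"steps": "60 0.1 -0.2 5 0 0 0.058; 60 0.1 -0.2 10 0 0 0.058; 60 0.1 -0.2 13 0 0 0.058; 60 0.1 -0.2 14.5 0 0 0.058; 60 0.1 -0.2 14.9 0 0 0.058; 60 0.1 -0.2 14.9 0 0 0.058; 20 0.1 -0.2 14.9 0 0 0.058; 20 0.1 -0.2 14.9 0 0 0.058; 20 0.1 -0.2 14.9 0 0 0.058; 20 0.1 -0.2 14.9 0 0 0.058; 20 0.1 -0.2 14 0 0 0.058; 20 0.1 -0.2 9 0 0 0.058; 20 0.1 -0.2 4.5 0 0 0.058; 20 0.1 -0.2 4.5 0 0 0.058"}}

```text
time: 39.6
position: [0.4716, -0.1329, 0.1103]
eef_rot: [[0.11, 0.994, 0.009], [0.994, -0.11, -0.005], [-0.004, 0.009, -1.0]]
wrist_force: [-0.5, 0.2, -1.7]
grip_width: 0.0337
grip_force: 109.9
```

```bash
python3 - <<'E'
from h import *
c=np.array([.5375,.3115]); a=np.radians(-1.1); x=np.array([np.cos(a),np.sin(a)]); y=np.array([-x[1],x[0]])
# tip towards -x: head at pocket centre + 25 mm
p=c+(-.0725+.025)*x-.0475*y; print(p); go([*p,.12],178.9)
C=Cam('wrist'); W=C.cloud(); o=env.get_obs(); T=(W-o['position'])@o['eef_rot']
h=(abs(T[...,1])<.01)&(abs(T[...,0])<.05)&(T[...,2]<.003)&(T[...,2]>-.03); print(h.sum(),np.percentile(T[h],[2,50,98],axis=0))
E
```

```text
[0.4891 0.2649]
shift [39.73 -2.62 -1.14] turn [ 0.004  0.01  -1.662] t 39.6
4893 [[-0.013  -0.0092 -0.0199]
 [ 0.019   0.0002 -0.0184]
 [ 0.0489  0.0096 -0.0127]]
```

Request:
{"op": "jog_arm", "data": {"steps": "20 5 -0.3 -1 0 0 -0.18; 20 10 -0.6 -1 0 0 -0.36; 20 15 -1 -1 0 0 -0.54; 20 20 -1.3 -1 0 0 -0.72; 20 25 -1.6 -1 0 0 -0.9; 20 30 -2 -1 0 0 -1.08; 20 35 -2.3 -1 0 0 -1.26; 20 39 -2.6 -1 0 0 -1.44; 20 39.7 -2.6 -1 0 0 -1.6; 20 39.7 -2.6 -1 0 0 -1.662; 20 39.7 -2.6 -1 0 0 -1.662; 20 39.7 -2.6 -1 0 0 -1.662; 20 39.7 -2.6 4 0 0 -1.662; 20 39.7 -2.6 7 0 0 -1.662; 20 39.7 -2.6 8.5 0 0 -1.662; 20 39.7 -2.6 8.5 0 0 -1.662"}}

```text
time: 41.65
position: [0.4852, 0.2647, 0.019]
eef_rot: [[-1.0, 0.019, -0.003], [0.019, 1.0, -0.003], [0.003, -0.003, -1.0]]
wrist_force: [-0.8, -0.3, -1.1]
grip_width: 0.0331
grip_force: 109.9
```

```bash
python3 - <<'E'
from h import *
go([.4891,.2649,.0065],178.9); print(env.get_obs()['grip_width'])
E
```

```text
shift [-0.4   0.03  1.24] turn [-0.003 -0.003 -0.   ] t 41.65
0.03312756332427037
```

Request:
{"op": "jog_arm", "data": {"steps": "20 -0.4 0 0.6 0 0 0; 20 -0.4 0 1.2 0 0 0; 20 -0.4 0 1.2 0 0 0; 50 -0.4 0 1.2 0 0 0; 50 -0.4 0 1.2 0 0 0; 50 -0.4 0 0.7 0 0 0; 50 -0.4 0 -4 0 0 0; 50 -0.4 0 -10 0 0 0; 50 -0.4 0 -16 0 0 0; 50 -0.4 0 -18 0 0 0; 50 -0.4 0 -18 0 0 0"}}

```text
time: 43.02
position: [0.4912, 0.2663, 0.2025]
eef_rot: [[-1.0, 0.019, 0.004], [0.019, 1.0, 0.001], [-0.004, 0.001, -1.0]]
wrist_force: [0.5, 1.0, -0.1]
grip_width: 0.0425
grip_force: 0.0
```

```bash
python3 - <<'E'
from h import *
C=Cam('wrist'); a=C.c
B=Cam('scene'); p=B.proj([[.52,-.33,.06]])[0].astype(int)
D=Cam('side'); q=D.proj([[.52,-.33,.06]])[0].astype(int)
f=lambda c,p:cv2.resize(c.c[p[1]-35:p[1]+40,p[0]-55:p[0]+55],(400,273),interpolation=cv2.INTER_CUBIC)
im=np.vstack([cv2.resize(a,(480,300)).copy()]); im=np.hstack([im,np.zeros((300,320,3),np.uint8)])
im=np.vstack([im,cv2.resize(np.hstack([f(B,p),f(D,q)]),(800,273))]); cv2.imwrite('pics/fin.png',im[:,:,::-1])
E
python3 pins.py scene
```

```text
[264.   2.] 90 c [-0.1402 -0.5831] size [0.0411 0.0808] tip heading 117.0
[212. 154.] 226 c [ 0.5012 -0.3812] size [0.0194 0.0757] tip heading -6.7
[212. 178.] 947 c [ 0.5508 -0.3218] size [0.1085 0.2124] tip heading -40.1
[440. 272.] 3024 c [0.5349 0.3112] size [0.1946 0.264 ] tip heading 178.9
[271. 288.] 136 c [ 0.7671 -0.0437] size [0.03   0.0763] tip heading 91.9
[307. 309.] 223 c [0.7759 0.0539] size [0.0308 0.1183] tip heading -93.4
```

View pics/fin.png

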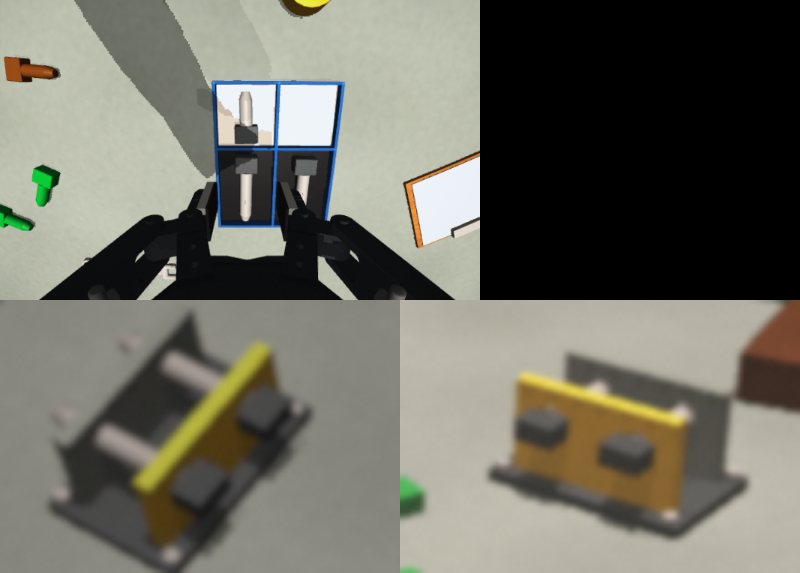

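All looks right: three pins in their pockets and both long pins through, with their heads at the yellow ear. I'll hover once over the stand to check the shoulder gaps after release.

```bash
python3 -c "
from h import *
go([*st(0,.085),.2],84.8)"
```

```text
shift [ -4.79 -53.46  -0.02] turn [-0.006 -0.     1.643] t 43.23
```

Request:
{"op": "jog_arm", "data": {"steps": "50 -0.5 -5.5 0 0 0 0.18; 50 -1 -11 0 0 0 0.36; 50 -1.5 -16.5 0 0 0 0.54; 50 -2 -22 0 0 0 0.72; 50 -2.5 -27.5 0 0 0 0.9; 50 -3 -33 0 0 0 1.08; 50 -3.5 -38.5 0 0 0 1.26; 50 -4 -44 0 0 0 1.44; 50 -4.5 -49 0 0 0 1.6; 50 -4.8 -53.4 0 0 0 1.643; 50 -4.8 -53.4 0 0 0 1.643; 50 -4.8 -53.4 0 0 0 1.643; 50 -4.8 -53.4 0 0 0 1.643"}}

```text
time: 44.85
position: [0.5277, -0.2678, 0.2003]
eef_rot: [[0.089, 0.996, -0.002], [0.996, -0.089, -0.001], [-0.001, -0.002, -1.0]]
wrist_force: [-0.2, -0.4, 0.3]
grip_width: 0.0424
grip_force: 0.0
```

```bash
python3 - <<'E'
from h import *
C=Cam('wrist'); W=C.cloud(); H,S,V=cv2.split(C.hsv); t=tost(W)
y=(H>15)&(H<35)&(S>140)&(V>50)&(W[...,2]>.03)&(W[...,2]<.085)&(abs(t[...,0])<.08)
print('ear face st y',np.percentile(t[y][:,1],[5,50,95]))
for x in(-.04,.04):
    h=(abs(t[...,0]-x)<.012)&(abs(W[...,2]-.07)<.004)&(t[...,1]>.03)&(t[...,1]<.1)&(S<100)&(V<110)
    print(x,h.sum(),np.percentile(t[h][:,1],[1,50,99]),np.median(W[h][:,2]))
    g=(abs(t[...,0]-x)<.008)&(V>120)&(S<60)&(t[...,1]>.03)&(t[...,1]<.065)&(W[...,2]>.05)&(W[...,2]<.08); print('bright shank outside ear',g.sum())
C.save('w8.png',(240,120,420,300),3)
E
```

```text
ear face st y [0.0403 0.041  0.0416]
-0.04 642 [0.0401 0.0561 0.0693] 0.06987452244909331
bright shank outside ear 7
0.04 633 [0.041  0.0567 0.0697] 0.07000638566905665
bright shank outside ear 0
```

View pics/w8.png

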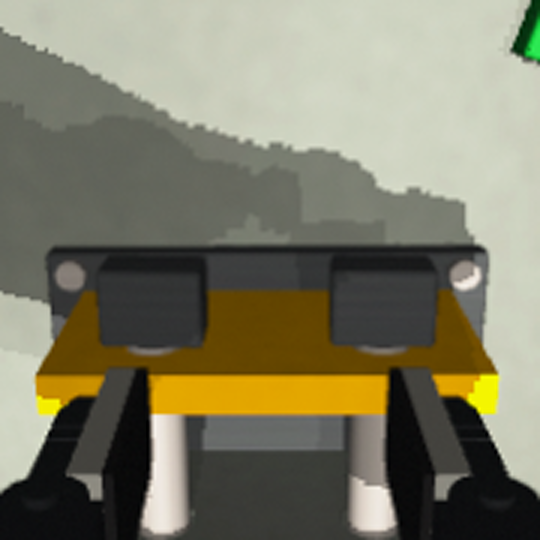

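Both heads are flush against the yellow ear. I'm handing the job in.

```bash
python3 -c "
from cell import env
print(env.close_job())"
```

```text
the job is handed in; nothing more can be done
None
```

The job is handed in at about 45 s of the 192 s limit: both long pins are home against the yellow ear, and both medium pins and the one short pin found lie flat in their pockets (no second short pin was visible).

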